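# Refit the knobs of a returned gas hob and hold a valve pressed in

## Task

The two control knobs of this returned two-burner gas hob have come off: turn each knob so that its D-shaped bore matches the flat of the spindle of its own size and push it fully home, the small knob on the thin spindle and the large knob on the thick one. Finish with the small knob let go and the gripper still holding the large knob, keeping its sprung valve pressed all the way in; the program ends holding it so. Leave the other things on the bench where they are.

Things in the scene. Friction and masses are not known exactly. Their poses are not given: they have to be found in the camera images.
- hob: two-burner gas hob, fixed; steel plate 400 x 300 mm (x, y), top 60 mm above the bench, on a cardboard sheet. Origin at bench height under its middle; x to its rear, y left, z up. Bare upright spindles near its front edge at x = -145 mm: thick one at y = +65 (left), thin one at y = -65 (right). Black pan support, top 98 mm above the bench, over x = -93 to +189 mm.
- large_spindle_tip (a point): centre of the tip of the thick steel spindle, 85 mm above the bench when not pressed. D-shaped, 12 mm diameter, one flat 2.5 mm from the axis; x of this frame is the direction the flat faces, z up. D part 18 mm long, tip chamfered 1 mm. Sinks with its valve, turns with its spindle. Knob home: its underside is 16 mm below this tip, its nose points along x.
- small_spindle_tip (a point): the same for the thin spindle: tip 85 mm above the bench, D-shaped, 9 mm diameter, one flat 1.8 mm from the axis, x the direction the flat faces, D part 18 mm long. Knob home: its underside is 16 mm below this tip, its nose points along x.
- large_spindle (a joint): turn of the thick spindle about its axis, rad, counter-clockwise from above positive; at 0 its flat faces the rear of the hob (+x of the hob). Turns stiffly (0.12 N m).
- small_spindle (a joint): the same for the thin spindle.
- large_valve (a joint): how far the thick spindle is pressed down, m: 0 released, 0.005 pressed all the way to its stop. Return spring: 5 N to start moving, 10 N at the stop.
- small_valve (a joint): the same for the thin spindle (same spring); it springs back when let go.
- knob_large: large black cooker knob, about 60 g, on the bench right of the hob. Skirt 50 mm diameter, 9 mm high; on it a bar grip 22 mm wide, parallel sides along x, top 32 mm above the underside. Origin: centre of underside; z up, x to the bar's pointed nose (white line on top). Below, a D bore 16 mm deep, 0.6 mm wider all round than the thick spindle, mouth chamfered 1.5 mm, flat on the nose side.
- knob_small: small black cooker knob, about 40 g, same shape: skirt 38 mm diameter, 9 mm high, bar grip 18 mm wide, top 28 mm above the underside. Origin and axes as the large one. D bore 16 mm deep, 0.6 mm wider all round than the thin spindle, mouth chamfered 1.5 mm, flat on the nose side. Which knob lies nearer the robot changes.
- marker: bystander: white marker pen lying between the hob and the knobs, 135 x 16 mm; origin under its middle
- carton: bystander: small closed carton, 55 x 105 mm, 35 mm high, at the right edge of the bench; origin under its middle
Things that resemble listed ones, but are neither listed nor needed, are in the scene too. Leave any blue or green look-alike of the knob_small alone.

How it is judged:
On the way:
1. the small knob is fully home on the thin spindle and let go (z of knob_small in the frame of small_spindle_tip below -0.0135 m and horizontal distance between knob_small and small_spindle_tip below 0.003 m and angle between the x axis of knob_small and the x axis of small_spindle_tip, either way round below 0.35 rad and contact force between the fingers and knob_small below 0.1 N), for 0.2 s.
At the end, for the whole second after the job is handed in: Both knobs home on their own spindles (underside over 13.5 mm below the tip, within 3 mm of the axis and 0.35 rad of the flat); small knob untouched, its valve under 1.5 mm; large knob gripped (over 2 N), its valve held in over 3.8 mm of 5 (z of knob_small in the frame of small_spindle_tip below -0.0135 m and horizontal distance between knob_small and small_spindle_tip below 0.003 m and angle between the x axis of knob_small and the x axis of small_spindle_tip, either way round below 0.35 rad and contact force between the arm and knob_small below 0.1 N and value of joint small_valve below 0.0015 m and z of knob_large in the frame of large_spindle_tip below -0.0135 m and horizontal distance between knob_large and large_spindle_tip below 0.003 m and angle between the x axis of knob_large and the x axis of large_spindle_tip, either way round below 0.35 rad and value of joint large_valve above 0.0038 m and contact force between the fingers and knob_large above 2 N); the arm keeps its last pose, push and grip.
It fails at once if a bystander is knocked away (more than 40 mm) (distance of any of marker, carton from where it was at the start of the episode above 0.04 m).
It also fails if it takes over 58 s, if anything falls off the work surface, if the arm or the gripper's body presses on something with over 40 N, if the wrist force passes 120 N, or if a joint passes its speed limit or range.

## Robot

A 6-joint arm with a two-finger parallel gripper is mounted at the origin on the work surface; the furniture and walls round the work are solid. World frame = base frame: x ahead of the robot, y to its left, z up, the work surface at z = 0. Lengths are in m, angles in rad, forces in N, time in s.
With the tool pointing down it reaches from about 0.375 to 0.75 m from the base axis. Payload 9 kg.
Tool frame: the origin (TCP) lies at the very end of the fingers, on their centre line; the grasp point (between the pads) lies 19 mm behind it (arm.grasp_offset is the distance from the TCP to the grasp point, in m); z points along the fingers, y is the line along which they close (so a half turn about z gives the same grasp; the last joint's range is limited). The gripper opens to 85 mm and grips with 20 to 120 N. Pads are 22 mm wide; open, the fingers measure 114 mm over their backs; the gripper's body (76 mm by 85 mm) begins 54 mm behind the grasp point. The pads swing forward as they close: fully open they stand 13 mm farther back than shut.
Start: joints at [1.101, 0.104, 0.097, 1.564, 0, 1.353], TCP at [0.149, 0.581, 0.231] pointing down, gripper open.
Joint ranges: [-2.99, 2.99], [-0.84, 1.86], [-1.1, 1.16], [-1.84, 2.11], [-1.51, 1.56], [-3.14, 3.14]. Speed limits (rad/s): [2.22, 2.22, 2.57, 3.14, 3.14, 3.14].

## Interface

Orientations are given as a unit quaternion [w, x, y, z].
In Python, from plant import arm gives the robot as it stands.
- The arm moves only by the tool send_rows, never from a script. Its argument "increments" is a list of rows, each an object of numbers: "dx", "dy", "dz": the shift along the tool's x, y, z in mm; "spin": the turn about the tool's z in degrees. A call has 1 to 8 rows; each row shifts and turns the commanded pose from where the row before left it, along the tool's axes as they then stand; what a row does not reach is not made up. A row lasts 1/8 s, in which the tool goes at most 62.5 mm and 10.7 degrees, less where a joint would pass 70% of its speed; a pose out of reach is approached as far as the arm can. A call is refused whole if a number of a shift passes 62.5 or a number of a turn 10.7, either way. A call with a gripper value outside its range is refused whole. "fingers" is the finger opening in mm, from 0 to 85.4, set as the call begins (left out, the last holds). The fingers move at their own pace and stop on an object; "force" is the grip in N (left out, the last holds). Time passes only in rows, so rows that do not move let the fingers close. It gives the time, the measured TCP pose, the force, the opening and the grip force at its end, in the units of the state.
- arm.get_obs(): the state, without advancing time (a new reading comes with each control period).
- arm.camera(name): name is "scene" or "top" or "wrist"; returns a dict with "color" (400x640x3 uint8, blue, green, red), "fx", "fy", "cx", "cy" (pixels), "camera_from_world" (4x4, takes a point from world to camera coordinates). Camera axes: x right, y down, z forward; pixel columns grow to the right and rows downward; lengths in m; the calibration is good to about 2 mm. A picture is of the moment at which its call begins. There is no depth.
- arm.hand_in(): hands the job in; it is judged then, once.
The state is a dict: "clock": time; "qpos": joint angles; "joint_vel": joint speeds; "joint_torque": joint torques, N m; "position": TCP position; "eef_rot": TCP orientation; "wrist_force": force on the tool from outside, world axes, zero at the start; "moment": the same for the moment, N m; "gripper_width": finger opening in m; "grip_force": force on a finger pad.
Only numpy, scipy, OpenCV 4.12 (cv2) and the standard library are available. Lean on these libraries where they do the work, as an engineer would, in place of code of your own. Each camera call takes 0.05 s, during which the arm holds its last target. There are 200 camera calls.

## Working session

There is one attempt and no reset: what is moved stays moved. The work goes in short steps, Python scripts to look and compute and a tool call to move; the robot and the scene stay as the last step left them, time stands still between calls to the robot, and variables do not carry over. Pictures are saved under pics/ and viewed, at most 10 in all, crops included, and the job is handed in when it is done.

Besides the shell and the picture viewer there is one more tool, called after "Request:" by a JSON object that holds its "fn" and its "kwargs". send_rows: Moves the arm, as the interface text tells. Its arguments: {"type":"object","properties":{"increments":{"type":"array","items":{"type":"object","properties":{"dx":{"type":"number"},"dy":{"type":"number"},"dz":{"type":"number"},"spin":{"type":"number"}}}},"fingers":{"type":"number"},"force":{"type":"number"}},"required":["increments"]}

```bash
mkdir -p pics; cat > h.py <<'E'
import numpy as np, cv2
from plant import arm
def ray(c,u,v):
    T=np.array(c["camera_from_world"]);R=T[:3,:3];o=-R.T@T[:3,3]
    return o,R.T@np.array([(u-c["cx"])/c["fx"],(v-c["cy"])/c["fy"],1])
def on(c,u,v,z):
    o,d=ray(c,u,v);return o+d*(z-o[2])/d[2]
def px(c,p):
    T=np.array(c["camera_from_world"]);q=T[:3,:3]@np.array(p)+T[:3,3]
    return c["fx"]*q[0]/q[2]+c["cx"],c["fy"]*q[1]/q[2]+c["cy"]
E
python3 - <<'E'
from h import *
for n in("top","scene"):
    c=arm.camera(n);cv2.imwrite(f"pics/{n}0.png",c["color"]);T=np.array(c["camera_from_world"]);print(n,c["fx"],c["cx"],c["cy"],(-T[:3,:3].T@T[:3,3]).round(3),T[:3,:3].round(2).tolist())
o=arm.get_obs();print(o)
E
```

```text
top 391.77730601166286 318.306443363558 199.29153643444076 [ 0.413 -0.152  1.102] [[-0.01, -1.0, -0.01], [-0.99, 0.01, -0.11], [0.11, 0.01, -0.99]]
scene 369.8339445061859 313.60477447260695 205.7110672981085 [-0.207 -0.509  0.645] [[0.43, -0.9, -0.0], [-0.51, -0.25, -0.82], [0.74, 0.35, -0.57]]
{'clock': 0.1, 'qpos': array([ 1.10129937e+00,  1.04640708e-01,  9.65588615e-02,  1.56388403e+00,
       -2.36091445e-05,  1.35310091e+00]), 'joint_vel': array([ 0.00166928, -0.0008726 ,  0.00338005, -0.00039397,  0.00138187,
        0.0003737 ]), 'joint_torque': array([ 7.27977196e-03, -5.58196306e+01,  5.04728830e+01,  1.28039124e-02,
       -2.87779194e-04,  3.50526102e-05]), 'position': array([0.14935099, 0.58081684, 0.23060593]), 'eef_rot': array([-1.85881722e-04,  1.25568395e-01,  9.92084793e-01, -5.54571383e-04]), 'wrist_force': array([-0.25442179, -0.84410191,  0.5310976 ]), 'moment': array([0.02212139, 0.06515288, 0.02282923]), 'grip_force': 0.0, 'gripper_width': 0.08523890006599988}
```

View pics/top0.png

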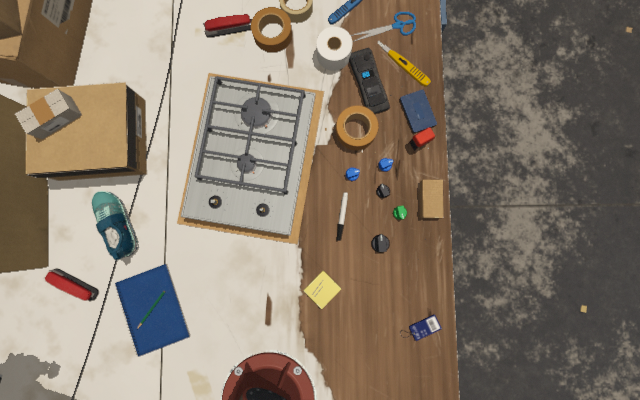

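View pics/scene0.png

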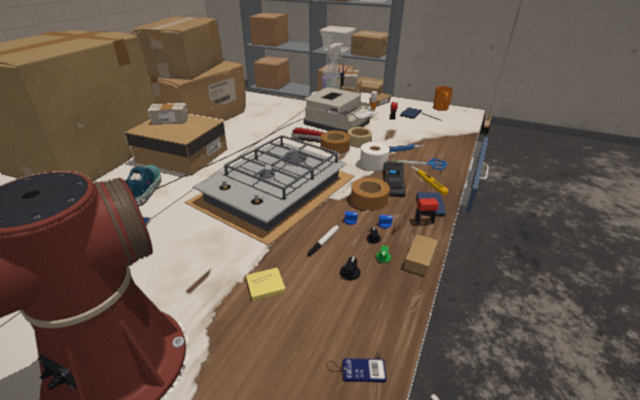

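The top view shows two black knobs at about (383,191) and (381,243), blue look-alikes at (352,174) and (386,164), and a green one at (400,213). The spindles are at (215,202) and (262,210). The black knobs fit the description: the smaller at (383,191) is knob_small and the larger at (381,243) is knob_large. I'll confirm both in an enlarged crop.

```bash
python3 - <<'E'
from h import *
c=arm.camera("top");s=arm.camera("scene");i=c["color"];j=s["color"]
f=lambda im,u,v,w,h,k:cv2.resize(im[v:v+h,u:u+w],None,fx=k,fy=k,interpolation=cv2.INTER_CUBIC)
a=np.hstack([f(i,360,170,50,90,6)[:300*2-60],f(i,195,185,90,90,5.5)[:540] if 0 else cv2.resize(i[185:230,195:285],(480,240),interpolation=cv2.INTER_CUBIC)[:240].repeat(1,0) if 0 else np.vstack([cv2.resize(i[185:230,195:285],(480,240),interpolation=cv2.INTER_CUBIC),cv2.resize(j[220:290,330:410],(480,300),interpolation=cv2.INTER_CUBIC)])])
cv2.imwrite("pics/c1.png",a);print(a.shape)
g=i.max(2)
for (u0,u1,v0,v1) in((370,397,180,203),(366,396,228,258)):
    m=(g[v0:v1,u0:u1]<75).astype(np.uint8)
    n,l,st,ce=cv2.connectedComponentsWithStats(m);k=1+st[1:,4].argmax();print(st[k],ce[k]+[u0,v0])
# hob plate corner guess
for u,v in((211,75),(323,92),(293,235),(182,222)):print(on(c,u,v,.06).round(3))
for u,v in((215,202),(262,210)):print(on(c,u,v,.085).round(4))
for u,v in((383,191),(381,243)):print(on(c,u,v,.015).round(4))
E
```

```text
(540, 780, 3)
[ 6  4 14 15 74] [380.32432432 192.54054054]
[  5   6  13  19 110] [375.67272727 244.04545455]
[0.885 0.153 0.06 ]
[ 0.831 -0.159  0.06 ]
[ 0.438 -0.074  0.06 ]
[0.476 0.223 0.06 ]
[0.5261 0.1283 0.085 ]
[0.5034 0.005  0.085 ]
[ 0.5584 -0.3227  0.015 ]
[ 0.414  -0.3127  0.015 ]
```

View pics/c1.png

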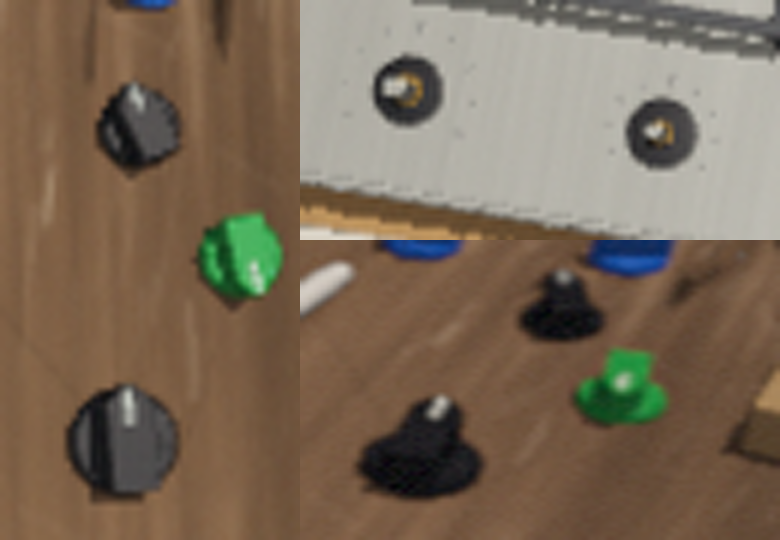

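The crop confirms it. The small black knob (crop 140,128) and large black knob (123,438) both have their noses roughly towards +x. The green one is the look-alike. The spindles are visible, but their flats need the wrist view.

Request:
{"fn": "send_rows", "kwargs": {"increments": [{"dx":-40,"dy":-34},{"dx":-40,"dy":-34},{"dx":-40,"dy":-34},{"dx":-40,"dy":-34},{"dx":-40,"dy":-34},{"dx":-40,"dy":-34},{"dx":-40,"dy":-34},{"dx":-40,"dy":-34}]}}

```text
invalid input at $.increments[0]: expected keys dx, dy, dz, spin
```

Request:
{"fn": "send_rows", "kwargs": {"increments": [{"dx":-40,"dy":-34},{"dx":-40,"dy":-34},{"dx":-40,"dy":-34},{"dx":-40,"dy":-34},{"dx":0}]}}

```text
invalid input at $.increments[0]: expected keys dx, dy, dz, spin
```

```bash
python3 - <<'E'
from h import *
c=arm.camera("wrist");cv2.imwrite("pics/w0.png",c["color"]);T=np.array(c["camera_from_world"]);print(c["fx"],c["cx"],c["cy"],(-T[:3,:3].T@T[:3,3]).round(3),T[:3,:3].round(2).tolist())
o=arm.get_obs();print(o["clock"],o["position"],o["eef_rot"])
for p in ((.526,.128,.085),(.503,.005,.085)):print(px(c,p))
E
```

```text
287.1835355756512 316.6911561853908 202.854370544705 [0.072 0.602 0.373] [[0.25, 0.97, -0.0], [0.92, -0.24, 0.31], [0.3, -0.08, -0.95]]
0.25 [0.14942284 0.58095815 0.23094961] [-9.10875481e-05  1.25551152e-01  9.92087106e-01 -2.73104223e-04]
(np.float64(95.16053835557054), np.float64(485.1472506619201))
(np.float64(16.84142614925645), np.float64(488.59394700731605))
```

View pics/w0.png

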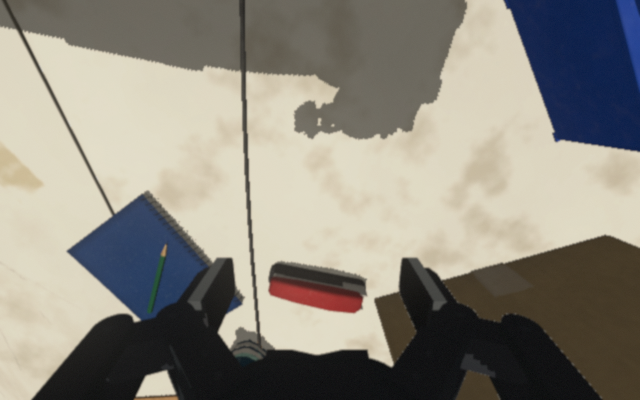

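The wrist view shows the bench left of the hob, because the move was refused: every row needs all four keys. Image centre (317,203) is about under the TCP, and the fingers are at the bottom.

Request:
{"fn": "send_rows", "kwargs": {"increments": [{"dx":-40,"dy":-34,"dz":0,"spin":0},{"dx":-40,"dy":-34,"dz":0,"spin":0},{"dx":-40,"dy":-34,"dz":0,"spin":0},{"dx":-40,"dy":-34,"dz":0,"spin":0},{"dx":-40,"dy":-34,"dz":0,"spin":0},{"dx":-40,"dy":-34,"dz":0,"spin":0},{"dx":-40,"dy":-34,"dz":0,"spin":0},{"dx":-40,"dy":-34,"dz":0,"spin":0}]}}

```text
clock: 1.25
position: [0.3924, 0.2365, 0.2314]
eef_rot: [0.0, 0.126, 0.992, 0.0]
wrist_force: [0.2, 0.4, -0.4]
gripper_width: 0.0857
grip_force: 0.0
```

Request:
{"fn": "send_rows", "kwargs": {"increments": [{"dx":-40,"dy":-34,"dz":0,"spin":0},{"dx":-40,"dy":-34,"dz":0,"spin":0},{"dx":-40,"dy":-34,"dz":0,"spin":0},{"dx":-20,"dy":-34,"dz":0,"spin":0},{"dx":0,"dy":0,"dz":0,"spin":0},{"dx":0,"dy":0,"dz":0,"spin":0}]}}

```text
clock: 2.0
position: [0.4931, 0.0716, 0.2313]
eef_rot: [-0.0, 0.126, 0.992, 0.0]
wrist_force: [-0.5, 0.3, -0.1]
gripper_width: 0.085
grip_force: 0.0
```

```bash
python3 - <<'E'
from h import *
c=arm.camera("wrist");i=c["color"];np.save("w1.npy",i);T=np.array(c["camera_from_world"]);np.savez("w1c.npz",T=T)
o=arm.get_obs();print(o["clock"],o["position"],o["eef_rot"],o["qpos"].round(2))
t=[]
for p in ((.526,.128,.085),(.503,.005,.085)):
    u,v=px(c,p);print(u,v);t.append((u,v))
u,v=np.mean(t,0).astype(int);u0,v0=max(0,u-100),max(0,v-60)
print(u0,v0);cv2.imwrite("pics/w1.png",cv2.resize(i[v0:v0+120,u0:u0+200],None,fx=4,fy=4,interpolation=cv2.INTER_CUBIC))
E
```

```text
2.05 [0.49309852 0.07199917 0.23138761] [2.36634837e-05 1.25313705e-01 9.92117155e-01 1.57489845e-04] [-0.12 -0.21 -0.2   1.57  0.    0.13]
375.06825142541476 205.5851328942633
257.8097980396442 213.1307763556428
216 149
```

View pics/w1.png

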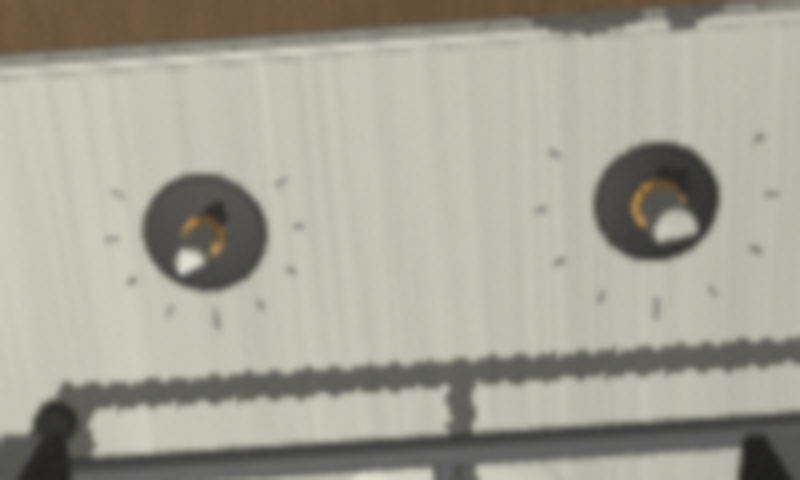

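The wrist crop shows the thin spindle's tip at crop (188,262) and the thick one's at (676,226). Both bright D faces can be segmented and rectified onto z = 85 mm.

```bash
cat >> h.py <<'E'
def rect(c,p,r,z,s=.0002):
    "rectified patch round world p on plane z: col grows with +x, row grows with +y"
    n=int(2*r/s);P=[p[0]-r,p[1]-r,z];
    q=np.float32([px(c,(p[0]-r+a*s*n,p[1]-r+b*s*n,z)) for a,b in((0,0),(1,0),(1,1),(0,1))])
    H=cv2.getPerspectiveTransform(q,np.float32([(0,0),(n,0),(n,n),(0,n)]))
    return cv2.warpPerspective(c["color"],H,(n,n),flags=cv2.INTER_CUBIC)
def dface(c,p,thr,r=.012,z=.085,s=.0002):
    g=rect(c,p,r,z,s).min(2);m=(g>thr).astype(np.uint8)
    n,l,st,ce=cv2.connectedComponentsWithStats(m);n0=int(r/s)
    k=l[n0,n0] or 1+st[1:,4].argmax();mm=(l==k).astype(np.uint8)
    ct=max(cv2.findContours(mm,0,1)[0],key=cv2.contourArea)
    (x,y),R=cv2.minEnclosingCircle(ct);cx,cy=ce[k];d=np.array([x-cx,y-cy])
    return np.array([p[0]-r+x*s,p[1]-r+y*s]),R*s,np.degrees(np.arctan2(d[1],d[0])),np.hypot(*d)*s,st[k,4]*s*s*1e6,g
E
python3 - <<'E'
from h import *
c=arm.camera("wrist")
for u,v in((216+188/4,149+262/4),(216+676/4,149+226/4)):
    p=on(c,u,v,.085);print(p.round(4))
    for t in(120,140,160,180):
        x=dface(c,p,t);print(t,x[0].round(4),*np.round(x[1:5],4))
E
```

```text
[0.5059 0.0103 0.085 ]
120 [0.5054 0.0101] 0.0042 10.61 0.0004 45.32
140 [0.5053 0.01  ] 0.0037 9.098 0.0003 35.48
160 [0.5053 0.0101] 0.0033 15.8152 0.0003 26.44
180 [0.5053 0.0102] 0.0027 34.6931 0.0002 17.84
[0.5285 0.1387 0.085 ]
120 [0.5285 0.1374] 0.0056 2.954 0.0009 75.72
140 [0.5285 0.1374] 0.0052 -0.3921 0.0008 60.96
160 [0.5285 0.1374] 0.0046 7.2751 0.0009 43.16
180 [0.5282 0.1352] 0.0009 101.3093 0.0 2.0
```

Request:
{"fn": "send_rows", "kwargs": {"increments": [{"dx":-30,"dy":0,"dz":25,"spin":0},{"dx":-40,"dy":0,"dz":35,"spin":0},{"dx":-30,"dy":0,"dz":25,"spin":0},{"dx":0,"dy":0,"dz":0,"spin":0},{"dx":0,"dy":0,"dz":0,"spin":0}]}}

```text
clock: 2.72
position: [0.5898, 0.0474, 0.147]
eef_rot: [0.0, 0.125, 0.992, 0.0]
wrist_force: [0.4, 0.2, 0.1]
gripper_width: 0.0854
grip_force: 0.0
```

```bash
python3 - <<'E'
from h import *
c=arm.camera("wrist");T=np.array(c["camera_from_world"]);print((-T[:3,:3].T@T[:3,3]).round(3),arm.get_obs()["position"])
v=[]
for p in((.5053,.0101),(.5285,.1374)):
    print(np.round(px(c,(*p,.085)),1))
    for t in(110,130,150,170,190):
        x=dface(c,p,t);print(t,x[0].round(4),*np.round(x[1:5],4))
    v.append(cv2.resize(rect(c,p,.012,.085),(400,400)))
cv2.imwrite("pics/w2.png",np.hstack(v))
E
```

```text
[0.512 0.068 0.289] [0.59004855 0.04728966 0.14763805]
[231.8 120. ]
110 [0.5061 0.0099] 0.0043 6.2292 0.0007 44.4
130 [0.5061 0.0099] 0.004 10.5419 0.0006 37.6
150 [0.506  0.0099] 0.0036 10.6733 0.0006 30.88
170 [0.506  0.0099] 0.0034 12.0274 0.0005 24.0
190 [0.506 0.01 ] 0.0028 16.1009 0.0004 14.44
[422.3 105.8]Traceback (most recent call last):
  File "<stdin>", line 7, in <module>
  File "h.py", line 20, in dface
    k=l[n0,n0] or 1+st[1:,4].argmax();mm=(l==k).astype(np.uint8)
                    ~~~~~~~~~~~~~~~^^
ValueError: attempt to get argmax of an empty sequence
```

```bash
python3 - <<'E'
from h import *
c=arm.camera("wrist")
v=[]
for p in((.506,.0099),(.5285,.1374)):
    v.append(cv2.resize(rect(c,p,.014,.085),(400,400)))
    for t in(60,70,80,90,100,110,120):
      try: x=dface(c,p,t);print(t,x[0].round(4),*np.round(x[1:5],4))
      except ValueError: pass
cv2.imwrite("pics/w2.png",np.hstack(v))
E
```

```text
60 [0.5059 0.0098] 0.0168 110.8739 0.0007 538.56
70 [0.5102 0.0141] 0.0108 98.1401 0.0015 239.08
80 [0.5075 0.0119] 0.007 26.2824 0.0009 88.2
90 [0.5072 0.0115] 0.0063 33.2861 0.0009 69.96
100 [0.5062 0.0101] 0.0045 12.8982 0.0007 48.84
110 [0.5062 0.01  ] 0.0043 13.2577 0.0007 44.4
120 [0.5062 0.01  ] 0.0041 11.1958 0.0007 40.76
60 [0.5287 0.1348] 0.0081 -4.5935 0.0011 118.68
70 [0.5286 0.1371] 0.0056 7.7718 0.0007 72.52
80 [0.5289 0.1372] 0.0049 -0.4304 0.0009 54.88
```

View pics/w2.png

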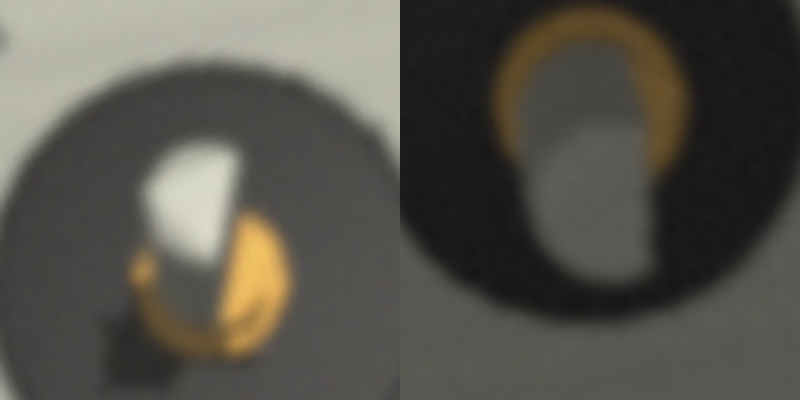

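The rectified crops (0.07 mm/px) show both D faces clearly.

| Spindle | Flat from | Flat to | Facing | Axis (m) |
|---|---|---|---|---|
| Thin | (240,150) | (215,260) | about +12.8° | (0.5062, 0.0098) |
| Thick | (643,125) | (655,270) | about −4.7° | (0.5294, 0.1375) |

The spacing is 129.8 mm against 130 mm expected, so these hold. Next, the knobs.

Request:
{"fn": "send_rows", "kwargs": {"increments": [{"dx":-9,"dy":-47,"dz":0,"spin":0},{"dx":-9,"dy":-47,"dz":0,"spin":0},{"dx":-9,"dy":-47,"dz":0,"spin":0},{"dx":-9,"dy":-47,"dz":0,"spin":0},{"dx":-9,"dy":-47,"dz":0,"spin":0},{"dx":-9,"dy":-47,"dz":0,"spin":0},{"dx":-9,"dy":-47,"dz":0,"spin":0},{"dx":-9,"dy":-47,"dz":0,"spin":0}], "fingers": 60}}

```text
clock: 3.82
position: [0.5662, -0.3369, 0.1481]
eef_rot: [0.001, 0.125, 0.992, -0.001]
wrist_force: [1.1, -1.2, 0.3]
gripper_width: 0.06
grip_force: 0.0
```

Request:
{"fn": "send_rows", "kwargs": {"increments": [{"dx":0,"dy":0,"dz":0,"spin":0},{"dx":0,"dy":0,"dz":0,"spin":0},{"dx":0,"dy":0,"dz":0,"spin":0}]}}

```text
clock: 4.2
position: [0.5666, -0.3344, 0.147]
eef_rot: [0.0, 0.125, 0.992, -0.0]
wrist_force: [0.4, -0.7, 0.2]
gripper_width: 0.0597
grip_force: 0.0
```

```bash
python3 - <<'E'
from h import *
c=arm.camera("wrist");o=arm.get_obs();print(o["clock"],o["position"],o["eef_rot"])
v=[]
for p,z in(((.5584,-.3227),.028),((.414,-.3127),.032)):
    print(np.round(px(c,(*p,z)),1))
    v.append(cv2.resize(rect(c,p,.035,z),(400,400)))
cv2.imwrite("pics/w3.png",cv2.convertScaleAbs(np.hstack(v),alpha=1.5))
E
```

```text
4.25 [ 0.56664132 -0.33439456  0.14684984] [ 2.76870020e-04  1.24796111e-01  9.92182367e-01 -6.46811347e-05]
[325.7 186. ]
[293.7   8.4]
```

View pics/w3.png

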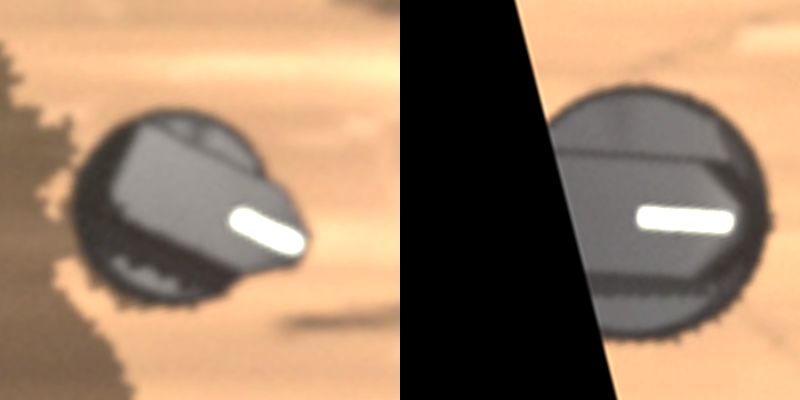

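```bash
python3 - <<'E'
from h import *
c=arm.camera("wrist")
T=np.array(c["camera_from_world"]);o=-T[:3,:3].T@T[:3,3]
w=lambda u,v:np.array([.5584-.035+u*.000175,-.3227-.035+v*.000175,.028])
def drop(p,z):return o+(p-o)*(z-o[2])/(p[2]-o[2])
print(drop(w(176,206),.009), drop(w(75,206),.009)-drop(w(280,206),.009))
a=np.radians(25.5);n=np.array([-np.sin(a),np.cos(a)])
# skirt outline by ellipse/circle fit on z=.009 patch
s=.0002;r=.03;q=(.556,-.3215);g=rect(c,q,r,.009,s)
m=(cv2.cvtColor(g,cv2.COLOR_BGR2HSV)[...,1]<90).astype(np.uint8);m[g.max(2)>140]=0
l,L,st,ce=cv2.connectedComponentsWithStats(m)[0:4];k=1+st[1:,4].argmax();print(st[k])
mask=(L==k).astype(np.uint8);x0,y0,ww,hh=st[k][:4]
print("left/bottom/top",q[0]-r+x0*s,q[1]-r+y0*s,q[1]-r+(y0+hh)*s)
for pt in((266,229),(207,149),(180,236)):
    p=w(*pt);print("n.",(p[:2]@n).round(4))
print("n skirt",drop(w(176,206),.009)[:2]@n)
print(arm.get_obs()["position"])
E
```

```text
[ 0.55893898 -0.32221929  0.009     ] [-0.03848818  0.          0.        ]
[   64    55   227   185 28215]
left/bottom/top 0.5388000000000001 -0.3405 -0.30350000000000005
n. -0.5321
n. -0.5402
n. -0.5245
n skirt -0.5314598255592511
[ 0.5665999  -0.33451511  0.14673118]
```

Request:
{"fn": "send_rows", "kwargs": {"increments": [{"dx":11.4,"dy":10,"dz":10,"spin":0},{"dx":0,"dy":0,"dz":20,"spin":-10},{"dx":0,"dy":0,"dz":20,"spin":-10},{"dx":0,"dy":0,"dz":20,"spin":-10},{"dx":0,"dy":0,"dz":15,"spin":-10},{"dx":0,"dy":0,"dz":0,"spin":0},{"dx":0,"dy":0,"dz":0,"spin":0}]}}

```text
clock: 5.18
position: [0.5581, -0.323, 0.0622]
eef_rot: [0.0, -0.22, 0.976, -0.0]
wrist_force: [-0.7, -0.7, 0.3]
gripper_width: 0.0596
grip_force: 0.0
```

```bash
cat >> h.py <<'E'
from scipy.spatial.transform import Rotation as Ro
def pose():
    o=arm.get_obs();w,x,y,z=o["eef_rot"];R=Ro.from_quat([x,y,z,w]).as_matrix()
    return o["position"],np.degrees(np.arctan2(R[1,0],R[0,0]))%360,R,o
def go(x,y,z,ang):
    p,a,R,o=pose();d=R.T@(np.array([x,y,z])-p)*1000
    print("clock",o["clock"],"pos",p.round(4),"ang",a.round(2),"-> d",d.round(1),"spin(after shift)",round(-((ang-a+180)%360-180),1),"q6",o["qpos"][5].round(2))
E
python3 - <<'E'
from h import *
go(.558,-.322,.012,205.5)
E
```

```text
clock 5.175 pos [ 0.5581 -0.323   0.0622] ang 205.38 -> d [-0.3  1.  50.2] spin(after shift) -0.1 q6 -1.17
```

Request:
{"fn": "send_rows", "kwargs": {"increments": [{"dx":0,"dy":1,"dz":20,"spin":0},{"dx":0,"dy":0,"dz":20,"spin":0},{"dx":0,"dy":0,"dz":10,"spin":0},{"dx":0,"dy":0,"dz":0,"spin":0},{"dx":0,"dy":0,"dz":0,"spin":0}]}}

```text
clock: 5.8
position: [0.5575, -0.3224, 0.0117]
eef_rot: [0.0, -0.221, 0.975, -0.0]
wrist_force: [0.8, 0.2, 0.1]
gripper_width: 0.0599
grip_force: 0.0
```

Request:
{"fn": "send_rows", "kwargs": {"increments": [{"dx":0,"dy":0,"dz":0,"spin":0},{"dx":0,"dy":0,"dz":0,"spin":0},{"dx":0,"dy":0,"dz":0,"spin":0},{"dx":0,"dy":0,"dz":0,"spin":0},{"dx":0,"dy":0,"dz":0,"spin":0},{"dx":0,"dy":0,"dz":0,"spin":0},{"dx":0,"dy":0,"dz":0,"spin":0}], "fingers": 0, "force": 40}}

```text
clock: 6.68
position: [0.5575, -0.3224, 0.0118]
eef_rot: [0.0, -0.221, 0.975, -0.0]
wrist_force: [-0.9, 0.8, 5.5]
gripper_width: 0.0169
grip_force: 41.3
```

Request:
{"fn": "send_rows", "kwargs": {"increments": [{"dx":0,"dy":0,"dz":-25,"spin":0},{"dx":0,"dy":0,"dz":-50,"spin":0},{"dx":0,"dy":0,"dz":-50,"spin":0},{"dx":0,"dy":0,"dz":-8,"spin":6.4},{"dx":0,"dy":0,"dz":0,"spin":6.4},{"dx":0,"dy":0,"dz":0,"spin":0}]}}

```text
clock: 7.42
position: [0.5571, -0.3221, 0.1439]
eef_rot: [-0.0, -0.112, 0.994, 0.0]
wrist_force: [0.6, -0.2, -1.0]
gripper_width: 0.0169
grip_force: 40.6
```

```bash
python3 - <<'E'
from h import *
go(.5056,.0097,.135,192.8);o=arm.get_obs();print(o["gripper_width"],o["grip_force"],o["wrist_force"])
E
```

```text
clock 7.425 pos [ 0.5571 -0.3221  0.1439] ang 192.81 -> d [-23.3 335.    9.1] spin(after shift) 0.0 q6 -0.95
0.016853535791587097 40.58449750766158 [ 0.638762   -0.19968879 -0.96512092]
```

Request:
{"fn": "send_rows", "kwargs": {"increments": [{"dx":-3,"dy":45,"dz":0,"spin":0},{"dx":-3,"dy":48,"dz":0,"spin":0},{"dx":-3,"dy":48,"dz":0,"spin":0},{"dx":-3,"dy":48,"dz":0,"spin":0},{"dx":-3,"dy":48,"dz":0,"spin":0},{"dx":-4,"dy":48,"dz":0,"spin":0},{"dx":-4,"dy":50,"dz":0,"spin":0},{"dx":0,"dy":0,"dz":0,"spin":0}]}}

```text
clock: 8.43
position: [0.5048, 0.0125, 0.144]
eef_rot: [-0.0, -0.115, 0.993, 0.0]
wrist_force: [-0.2, -0.3, -0.1]
gripper_width: 0.0171
grip_force: 40.6
```

Request:
{"fn": "send_rows", "kwargs": {"increments": [{"dx":0,"dy":0,"dz":5,"spin":0},{"dx":0,"dy":0,"dz":0,"spin":0},{"dx":0,"dy":0,"dz":0,"spin":0}]}}

```text
clock: 8.8
position: [0.5056, 0.0087, 0.1391]
eef_rot: [-0.0, -0.111, 0.994, 0.0]
wrist_force: [-0.2, -0.3, 0.3]
gripper_width: 0.0171
grip_force: 40.6
```

```bash
python3 - <<'E'
from h import *
go(.5056,.0097,.105,192.8);o=arm.get_obs();print(o["gripper_width"],o["grip_force"],o["wrist_force"])
s=arm.camera("scene");w=arm.camera("wrist")
u,v=map(int,px(s,(.506,.01,.1)));print(u,v,px(w,(.506,.01,.12)))
cv2.imwrite("pics/p1.png",np.hstack([cv2.resize(s["color"][v-30:v+30,u-40:u+40],(400,300),interpolation=cv2.INTER_CUBIC),cv2.resize(w["color"][150:330,200:440],(400,300),interpolation=cv2.INTER_CUBIC)]))
E
```

```text
clock 8.8 pos [0.5056 0.0087 0.1391] ang 192.71 -> d [-0.2  1.  34.1] spin(after shift) -0.1 q6 -0.46
0.01711825392416978 40.59793286025524 [-0.1697669  -0.31163446  0.27591819]
255 188 (np.float64(317.45525947178146), np.float64(244.61791310947248))
```

View pics/p1.png

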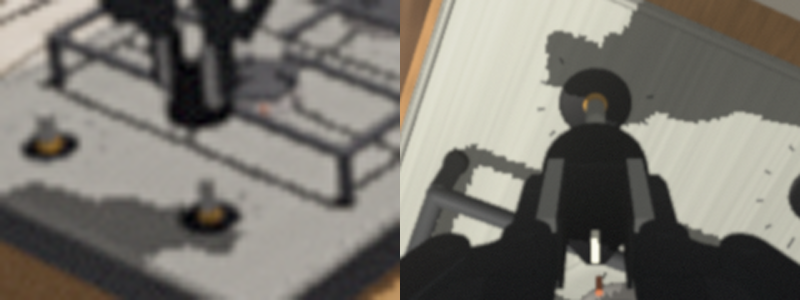

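The scene crop shows the small knob held above the thin spindle at (208,195). In the wrist crop the bar is centred between the fingers, and the skirt's near edge is at (596,125), full-frame (317.6,225). That edge gives the knob's offset in the hand.

```bash
python3 - <<'E'
from h import *
w=arm.camera("wrist");p,a,R,o=pose()
for v in(224,225,226):
    q=on(w,317.6,v,p[2]-.0118);print(v,((q-p)@R*1000).round(2))
g=w["color"][205:245,317].max(1);print(g)
E
```

```text
224 [16.32  0.99 11.8 ]
225 [15.7   0.99 11.8 ]
226 [15.07  0.99 11.8 ]
[61 88 97 93 85 81 79 79 79 81 79 79 84 88 92 93 93 88 67 46 36 34 34 33
 35 34 32 32 32 33 33 34 31 32 30 32 33 31 33 31]
```

```bash
python3 - <<'E'
from h import *
from scipy.optimize import least_squares
w=arm.camera("wrist");p,a,R,o=pose();g=w["color"].max(2).astype(int)
# first dark pixel going down each column of the knob, skirt outline
pts=[]
for u in range(289,346):
    col=g[:,u]
    for v in range(262,200,-1):
        if col[v]<48 and col[v-1]<48 and col[v-2]>=48 and col[v-4]>58: pts.append((u,v-1.5));break
print(pts)
for zz in(.0118,.0028):
    P=np.array([(on(w,u,v,p[2]-zz)-p)@R*1000 for u,v in pts])[:,:2]
    f=least_squares(lambda c:np.hypot(P[:,0]-c[0],P[:,1]-c[1])-19,[0,0],loss="soft_l1");print(zz,f.x,f.cost)
    f=least_squares(lambda c:np.hypot(P[:,0]-c[0],P[:,1]-c[1])-c[2],[0,0,19],loss="soft_l1");print(zz,f.x,f.cost)
E
```

```text
[(289, 241.5), (290, 239.5), (291, 237.5), (292, 236.5), (293, 235.5), (294, 234.5), (295, 232.5), (296, 231.5), (297, 231.5), (298, 230.5), (299, 229.5), (300, 229.5), (301, 228.5), (302, 228.5), (303, 226.5), (304, 225.5), (305, 225.5), (306, 224.5), (307, 224.5), (308, 224.5), (309, 224.5), (310, 223.5), (311, 223.5), (312, 224.5), (313, 224.5), (314, 224.5), (315, 223.5), (316, 223.5), (317, 223.5), (318, 223.5), (319, 223.5), (320, 224.5), (321, 224.5), (322, 223.5), (324, 215.5), (332, 228.5), (333, 229.5), (334, 229.5), (335, 230.5), (336, 230.5), (337, 231.5), (338, 232.5), (339, 233.5), (340, 234.5), (341, 235.5), (342, 236.5), (343, 238.5), (344, 240.5), (345, 241.5)]
0.0118 [-2.83968904  0.39798375] 10.678055454568694
0.0118 [-0.59691161  0.4946882  17.13173701] 6.875389041439945
0.0028 [0.7085208  0.31155154] 13.77094250247642
0.0028 [ 4.1157713   0.48581025 16.12568573] 6.306801373539535
```

Request:
{"fn": "send_rows", "kwargs": {"increments": [{"dx":0.4,"dy":0.6,"dz":15,"spin":0},{"dx":0,"dy":0,"dz":15,"spin":0},{"dx":0,"dy":0,"dz":9,"spin":0},{"dx":0,"dy":0,"dz":2,"spin":0},{"dx":0,"dy":0,"dz":2,"spin":0},{"dx":0,"dy":0,"dz":2,"spin":0}]}}

```text
clock: 9.75
position: [0.5054, 0.01, 0.0946]
eef_rot: [0.0, -0.111, 0.994, -0.0]
wrist_force: [-0.2, -0.2, 3.5]
gripper_width: 0.0169
grip_force: 41.0
```

Request:
{"fn": "send_rows", "kwargs": {"increments": [{"dx":0,"dy":0,"dz":1,"spin":0},{"dx":0,"dy":0,"dz":0,"spin":0}]}}

```text
clock: 10.0
position: [0.5055, 0.01, 0.0939]
eef_rot: [0.0, -0.111, 0.994, -0.0]
wrist_force: [-1.1, -0.1, 4.6]
gripper_width: 0.0171
grip_force: 41.2
```

Request:
{"fn": "send_rows", "kwargs": {"increments": [{"dx":0.5,"dy":0,"dz":0,"spin":0},{"dx":0.5,"dy":0,"dz":0,"spin":0},{"dx":0,"dy":0,"dz":0,"spin":0}]}}

```text
clock: 10.38
position: [0.5041, 0.0097, 0.0931]
eef_rot: [0.0, -0.111, 0.994, -0.0]
wrist_force: [2.2, -2.5, 1.1]
gripper_width: 0.017
grip_force: 40.7
```

Request:
{"fn": "send_rows", "kwargs": {"increments": [{"dx":0,"dy":0,"dz":1,"spin":0},{"dx":0,"dy":0,"dz":1,"spin":0},{"dx":0,"dy":0,"dz":0,"spin":0}]}}

```text
clock: 10.75
position: [0.5042, 0.0097, 0.0912]
eef_rot: [-0.0, -0.111, 0.994, -0.0]
wrist_force: [1.4, -5.3, 1.2]
gripper_width: 0.017
grip_force: 40.8
```

Request:
{"fn": "send_rows", "kwargs": {"increments": [{"dx":0,"dy":-0.5,"dz":1,"spin":0},{"dx":0,"dy":0,"dz":2,"spin":0},{"dx":0,"dy":0,"dz":2,"spin":0},{"dx":0,"dy":0,"dz":2,"spin":0},{"dx":0,"dy":0,"dz":0,"spin":0}]}}

```text
clock: 11.38
position: [0.5041, 0.0094, 0.084]
eef_rot: [-0.0, -0.111, 0.994, 0.0]
wrist_force: [1.3, -3.2, -1.1]
gripper_width: 0.0168
grip_force: 40.5
```

Request:
{"fn": "send_rows", "kwargs": {"increments": [{"dx":0,"dy":-0.3,"dz":2,"spin":0},{"dx":0,"dy":0,"dz":2,"spin":0},{"dx":0,"dy":0,"dz":2,"spin":0},{"dx":0,"dy":0,"dz":0,"spin":0}]}}

```text
clock: 11.88
position: [0.5043, 0.0092, 0.0785]
eef_rot: [0.0, -0.111, 0.994, 0.0]
wrist_force: [-1.3, -0.2, 6.6]
gripper_width: 0.0169
grip_force: 41.4
```

Request:
{"fn": "send_rows", "kwargs": {"increments": [{"dx":0,"dy":0,"dz":2,"spin":0},{"dx":0,"dy":0,"dz":0,"spin":0}]}}

```text
clock: 12.12
position: [0.5043, 0.0093, 0.0767]
eef_rot: [0.0, -0.111, 0.994, 0.0]
wrist_force: [-2.8, 0.5, 8.1]
gripper_width: 0.0167
grip_force: 41.6
```

Request:
{"fn": "send_rows", "kwargs": {"increments": [{"dx":0,"dy":0,"dz":0,"spin":0},{"dx":0,"dy":0,"dz":0,"spin":0},{"dx":0,"dy":0,"dz":0,"spin":0},{"dx":0,"dy":0,"dz":0,"spin":0},{"dx":0,"dy":0,"dz":0,"spin":0}], "fingers": 60}}

```text
clock: 12.75
position: [0.5042, 0.0092, 0.0761]
eef_rot: [-0.0, -0.111, 0.994, 0.0]
wrist_force: [-0.2, -0.1, -0.0]
gripper_width: 0.0601
grip_force: 0.0
```

Request:
{"fn": "send_rows", "kwargs": {"increments": [{"dx":0,"dy":0,"dz":-20,"spin":0},{"dx":0,"dy":0,"dz":-25,"spin":0},{"dx":0,"dy":0,"dz":-25,"spin":0},{"dx":0,"dy":0,"dz":0,"spin":0}]}}

```text
clock: 13.25
position: [0.5055, 0.0088, 0.1482]
eef_rot: [0.002, -0.111, 0.994, -0.001]
wrist_force: [-0.2, -0.4, 0.3]
gripper_width: 0.0599
grip_force: 0.0
```

```bash
python3 - <<'E'
from h import *
w=arm.camera("wrist");s=arm.camera("scene")
u,v=map(int,px(s,(.506,.01,.08)));U,V=map(int,px(w,(.506,.01,.09)));print(u,v,U,V)
cv2.imwrite("pics/p2.png",np.hstack([cv2.resize(s["color"][v-30:v+30,u-40:u+40],(400,300),interpolation=cv2.INTER_CUBIC),cv2.resize(w["color"][V-75:V+75,U-100:U+100],(400,300),interpolation=cv2.INTER_CUBIC)]))
go(.49,-.338,.15,192)
print(np.round([(np.array(on(w,317,203,.09)))],3))
E
```

```text
255 194 317 221
clock 13.35 pos [0.5042 0.0091 0.1457] ang 192.77 -> d [  90.6 -335.4   -4.4] spin(after shift) 0.8 q6 -0.46
[[0.492 0.007 0.09 ]]
```

View pics/p2.png

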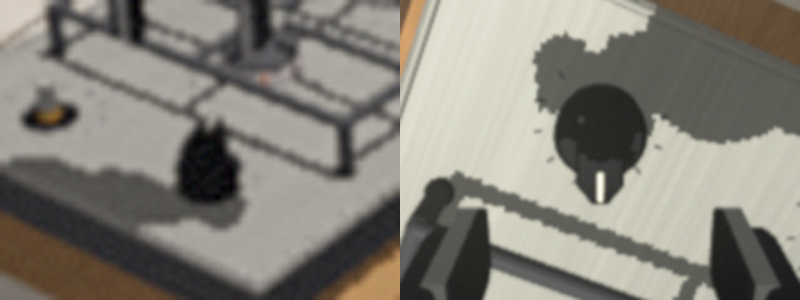

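The small knob sits seated on the thin spindle, at scene crop (207,165) and wrist crop (600,130), with its nose towards the flat. Now the large knob.

Request:
{"fn": "send_rows", "kwargs": {"increments": [{"dx":16,"dy":-43,"dz":0,"spin":0},{"dx":16,"dy":-43,"dz":0,"spin":0},{"dx":16,"dy":-43,"dz":0,"spin":0},{"dx":16,"dy":-43,"dz":0,"spin":0},{"dx":16,"dy":-44,"dz":0,"spin":0},{"dx":17,"dy":-44,"dz":0,"spin":0},{"dx":17,"dy":-44,"dz":0,"spin":0},{"dx":0,"dy":0,"dz":0,"spin":10.3}]}}

```text
clock: 14.35
position: [0.459, -0.315, 0.1444]
eef_rot: [-0.001, -0.019, 1.0, 0.001]
wrist_force: [0.0, 0.9, 0.5]
gripper_width: 0.06
grip_force: 0.0
```

Request:
{"fn": "send_rows", "kwargs": {"increments": [{"dx":0,"dy":0,"dz":0,"spin":0},{"dx":0,"dy":0,"dz":0,"spin":0}]}}

```text
clock: 14.6
position: [0.4602, -0.3118, 0.1455]
eef_rot: [-0.0, -0.024, 1.0, 0.001]
wrist_force: [-0.5, 0.5, -0.7]
gripper_width: 0.06
grip_force: 0.0
```

```bash
python3 - <<'E'
from h import *
c=arm.camera("wrist");print(pose()[:2],np.round(px(c,(.414,-.3127,.032)),1))
q=(.414,-.3127);s=.0002;r=.04
for z in(0.002,.009):
    g=rect(c,q,r,z,s);h=cv2.cvtColor(g,cv2.COLOR_BGR2HSV)
    m=((g.max(2)<110)&(h[...,1]<90)).astype(np.uint8);n,L,st,ce=cv2.connectedComponentsWithStats(m);k=1+st[1:,4].argmax()
    ct=max(cv2.findContours((L==k).astype(np.uint8),0,1)[0],key=cv2.contourArea);(x,y),R=cv2.minEnclosingCircle(ct)
    print(z,st[k]*s,"circ",q[0]-r+x*s,q[1]-r+y*s,R*s)
g=rect(c,q,r,.032,s)
m=(g.min(2)>130).astype(np.uint8)
h=cv2.cvtColor(g,cv2.COLOR_BGR2HSV)[...,1];m[h>50]=0
n,L,st,ce=cv2.connectedComponentsWithStats(m)
for k in range(1,n):
    if st[k,4]>150:
        ct=max(cv2.findContours((L==k).astype(np.uint8),0,1)[0],key=cv2.contourArea);l=cv2.fitLine(ct,2,0,.01,.01).ravel();print(st[k]*s,ce[k]*s+np.array(q)-r,np.degrees(np.arctan2(l[1],l[0])))
cv2.imwrite("pics/w4.png",cv2.convertScaleAbs(g,alpha=1.5))
E
```

```text
(array([ 0.46032422, -0.31183349,  0.14575754]), np.float64(182.69536873314075)) [317.2 148.7]
0.002 [0.0148 0.0178 0.056  0.0498 9.856 ] circ 0.41657061767578124 -0.3096967346191406 0.028086932373046877
0.009 [0.0146 0.0184 0.0546 0.0484 9.3788] circ 0.4156865814208984 -0.30977251586914056 0.02737755126953125
```

View pics/w4.png

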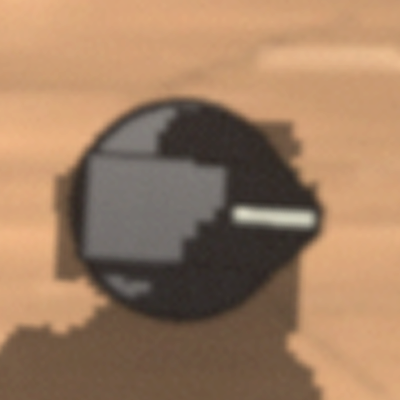

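The crop shows the large knob with its skirt spanning rows 98–322 from left edge 72. Its nose line runs (235,212)→(315,218), about 3°. That puts the centre at about (0.4137, −0.3103), and the measured skirt width of 49–50 mm matches the 50 mm given.

Request:
{"fn": "send_rows", "kwargs": {"increments": [{"dx":24,"dy":-1,"dz":25,"spin":0},{"dx":22.5,"dy":-2.7,"dz":35,"spin":0},{"dx":0,"dy":0,"dz":35,"spin":0},{"dx":0,"dy":0,"dz":25,"spin":0},{"dx":0,"dy":0,"dz":0,"spin":0},{"dx":0,"dy":0,"dz":0,"spin":0}]}}

```text
clock: 15.4
position: [0.4146, -0.3185, 0.0274]
eef_rot: [0.0, -0.022, 1.0, -0.0]
wrist_force: [0.2, 0.9, 0.3]
gripper_width: 0.0601
grip_force: 0.0
```

```bash
python3 - <<'E'
from h import *
go(.4137,-.3103,.012,183)
E
```

```text
clock 15.4 pos [ 0.4146 -0.3185  0.0274] ang 182.56 -> d [ 0.6  8.3 15.4] spin(after shift) -0.4 q6 -0.95
```

Request:
{"fn": "send_rows", "kwargs": {"increments": [{"dx":0.6,"dy":8.3,"dz":0,"spin":-0.4},{"dx":0,"dy":0,"dz":10,"spin":0},{"dx":0,"dy":0,"dz":5.4,"spin":0},{"dx":0,"dy":0,"dz":0,"spin":0}]}}

```text
clock: 15.9
position: [0.4127, -0.3096, 0.0102]
eef_rot: [-0.0, -0.025, 1.0, 0.0]
wrist_force: [-0.8, -0.6, 0.2]
gripper_width: 0.06
grip_force: 0.0
```

Request:
{"fn": "send_rows", "kwargs": {"increments": [{"dx":0,"dy":0,"dz":0,"spin":0},{"dx":0,"dy":0,"dz":0,"spin":0},{"dx":0,"dy":0,"dz":0,"spin":0},{"dx":0,"dy":0,"dz":0,"spin":0},{"dx":0,"dy":0,"dz":0,"spin":0},{"dx":0,"dy":0,"dz":0,"spin":0}], "fingers": 0, "force": 50}}

```text
clock: 16.65
position: [0.4133, -0.3103, 0.0112]
eef_rot: [0.0, -0.025, 1.0, -0.0]
wrist_force: [-1.1, -0.5, 5.3]
gripper_width: 0.021
grip_force: 50.4
```

Request:
{"fn": "send_rows", "kwargs": {"increments": [{"dx":0,"dy":0,"dz":-25,"spin":0},{"dx":0,"dy":0,"dz":-50,"spin":0},{"dx":0,"dy":0,"dz":-50,"spin":3.5},{"dx":0,"dy":0,"dz":-30,"spin":4},{"dx":0,"dy":0,"dz":0,"spin":0},{"dx":0,"dy":0,"dz":0,"spin":0}]}}

```text
clock: 17.4
position: [0.4127, -0.3095, 0.1644]
eef_rot: [-0.001, 0.04, 0.999, 0.001]
wrist_force: [0.2, 0.5, -0.6]
gripper_width: 0.0212
grip_force: 49.7
```

```bash
cat > off.py <<'E'
from h import *
from scipy.optimize import least_squares
w=arm.camera("wrist");p,a,R,o=pose();g=w["color"].max(2).astype(int)
go(.527,.137,.167,175.3)
np.set_printoptions(linewidth=200)
for u in(302,310,317,324,332):print(u,g[195:250,u])
E
python3 off.py
```

```text
clock 17.45 pos [ 0.4125 -0.3093  0.164 ] ang 175.42 -> d [-78.5 454.   -2.2] spin(after shift) 0.1 q6 -0.82
302 [135 134 135 134 134 134 133 133 133 133 133 132 132 132 132 132 131 130 120  88  51  30  27  30  28  26  26  25  25  26  25  25  27  23  26  26  26  23  24  25  24  25  26  27  27  29  27  28  27
  27  25  24  25  25  25]
310 [129 130 129 129 129 128 129 128 128 128 127 127 125 125 125 124 118  86  49  29  28  28  28  30  28  28  25  27  25  25  25  26  26  23  25  24  26  24  25  26  24  26  26  29  28  26  26  27  26
  24  27  26  24  26  25]
317 [131 130 131 130 132 131 131 132 131 134 132 132 132 132 132 125  98  59  32  29  29  27  29  30  27  28  25  26  24  27  25  26  22  25  26  25  27  23  25  25  25  26  25  27  27  29  25  24  23
  25  24  24  28  25  25]
324 [138 139 141 140 141 141 141 140 140 140 139 140 140 139 139 138 129  98  52  32  29  29  28  29  29  28  27  26  27  27  26  27  25  26  25  26  24  25  25  26  24  24  25  29  30  25  24  29  27
  26  27  25  25  25  25]
332 [129 128 124 125 123 124 126 127 129 130 130 130 131 130 130 130 130 129 122  95  55  30  28  26  28  28  28  26  26  24  24  28  25  27  26  25  24  25  24  25  25  23  29  27  29  29  28  27  29
  27  24  27  24  25  25]
```

```bash
cat > off.py <<'E'
from h import *
from scipy.optimize import least_squares
w=arm.camera("wrist");p,a,R,o=pose();g=w["color"].max(2).astype(float)
pts=[]
for u in range(284,353):
    c=g[190:262,u];k=np.argmax(c<75)
    pts.append((u,190+k-1+(c[k-1]-75)/(c[k-1]-c[k])))
for h in(.0112,.0022):
    P=np.array([(on(w,u,v,p[2]-h)-p)@R*1000 for u,v in pts])[:,:2]
    for f0 in(25,None):
        f=least_squares(lambda c:np.hypot(P[:,0]-c[0],P[:,1]-c[1])-(f0 or c[2]),[0,0,25],loss="soft_l1");print(h,f.x.round(2),round(f.cost,2))
go(.527,.137,.150,175.3)
E
python3 off.py
```

```text
0.0112 [-0.88  0.64 25.  ] 0.2
0.0112 [-0.58  0.66 24.73] 0.15
0.0022 [ 2.23  0.56 25.  ] 1.6
0.0022 [ 4.14  0.65 23.28] 0.14
clock 17.5 pos [ 0.4125 -0.3093  0.164 ] ang 175.41 -> d [-78.4 454.   14.8] spin(after shift) 0.1 q6 -0.82
```

Request:
{"fn": "send_rows", "kwargs": {"increments": [{"dx":-8,"dy":45.4,"dz":0,"spin":0},{"dx":-8,"dy":45.4,"dz":0,"spin":0},{"dx":-8,"dy":45.4,"dz":0,"spin":0},{"dx":-8,"dy":45.4,"dz":0,"spin":0},{"dx":-8,"dy":45.4,"dz":0,"spin":0},{"dx":-8,"dy":45.4,"dz":0,"spin":0},{"dx":-8,"dy":45.4,"dz":0,"spin":0},{"dx":-8,"dy":45.4,"dz":0,"spin":0}]}}

```text
clock: 18.5
position: [0.5057, 0.0485, 0.1646]
eef_rot: [-0.001, 0.04, 0.999, 0.0]
wrist_force: [1.4, -0.4, -0.4]
gripper_width: 0.0209
grip_force: 49.8
```

Request:
{"fn": "send_rows", "kwargs": {"increments": [{"dx":-8,"dy":45.4,"dz":0,"spin":0},{"dx":-8,"dy":45.4,"dz":0,"spin":0},{"dx":0,"dy":0,"dz":15,"spin":0},{"dx":0,"dy":0,"dz":20,"spin":0},{"dx":0,"dy":0,"dz":15,"spin":0},{"dx":0,"dy":0,"dz":0,"spin":0},{"dx":0,"dy":0,"dz":0,"spin":0}]}}

```text
clock: 19.38
position: [0.5296, 0.1355, 0.1163]
eef_rot: [0.0, 0.041, 0.999, 0.0]
wrist_force: [-0.1, 0.1, -0.7]
gripper_width: 0.0208
grip_force: 49.8
```

```bash
python3 - <<'E'
from h import *
go(.5287,.1372,.096,175.3)
E
```

```text
clock 19.375 pos [0.5296 0.1355 0.1163] ang 175.32 -> d [ 1.1  1.6 20.3] spin(after shift) 0.0 q6 0.09
```

Request:
{"fn": "send_rows", "kwargs": {"increments": [{"dx":1.1,"dy":1.6,"dz":8,"spin":0},{"dx":0,"dy":0,"dz":8,"spin":0},{"dx":0,"dy":0,"dz":4,"spin":0},{"dx":0,"dy":0,"dz":1,"spin":0},{"dx":0,"dy":0,"dz":1,"spin":0},{"dx":0,"dy":0,"dz":1,"spin":0},{"dx":0,"dy":0,"dz":0,"spin":0}]}}

```text
clock: 20.25
position: [0.5287, 0.1377, 0.093]
eef_rot: [0.0, 0.04, 0.999, -0.0]
wrist_force: [1.3, 0.1, 0.0]
gripper_width: 0.0207
grip_force: 49.9
```

Request:
{"fn": "send_rows", "kwargs": {"increments": [{"dx":0,"dy":0,"dz":1.5,"spin":0},{"dx":0,"dy":0,"dz":1.5,"spin":0},{"dx":0,"dy":0,"dz":2,"spin":0},{"dx":0,"dy":0,"dz":2,"spin":0},{"dx":0,"dy":0,"dz":0,"spin":0}]}}

```text
clock: 20.88
position: [0.5287, 0.1375, 0.0858]
eef_rot: [0.0, 0.04, 0.999, -0.0]
wrist_force: [3.0, -2.6, -1.1]
gripper_width: 0.0211
grip_force: 49.9
```

Request:
{"fn": "send_rows", "kwargs": {"increments": [{"dx":-0.3,"dy":-0.3,"dz":2,"spin":0},{"dx":0,"dy":0,"dz":2,"spin":0},{"dx":0,"dy":0,"dz":2,"spin":0},{"dx":0,"dy":0,"dz":2,"spin":0},{"dx":0,"dy":0,"dz":0,"spin":0}]}}

```text
clock: 21.5
position: [0.5288, 0.1375, 0.0781]
eef_rot: [0.0, 0.04, 0.999, 0.0]
wrist_force: [1.2, -1.7, 6.0]
gripper_width: 0.0208
grip_force: 50.5
```

Request:
{"fn": "send_rows", "kwargs": {"increments": [{"dx":0,"dy":0,"dz":1,"spin":0},{"dx":0,"dy":0,"dz":1,"spin":0},{"dx":0,"dy":0,"dz":1,"spin":0},{"dx":0,"dy":0,"dz":0,"spin":0}]}}

```text
clock: 22.0
position: [0.5289, 0.1375, 0.0755]
eef_rot: [0.0, 0.04, 0.999, 0.0]
wrist_force: [-0.6, -2.1, 8.0]
gripper_width: 0.0212
grip_force: 50.8
```

Request:
{"fn": "send_rows", "kwargs": {"increments": [{"dx":0,"dy":0,"dz":1,"spin":0},{"dx":0,"dy":0,"dz":1,"spin":0},{"dx":0,"dy":0,"dz":0,"spin":0},{"dx":0,"dy":0,"dz":0,"spin":0}], "force": 80}}

```text
clock: 22.5
position: [0.5292, 0.1375, 0.075]
eef_rot: [0.001, 0.04, 0.999, 0.0]
wrist_force: [-6.5, -2.2, 18.5]
gripper_width: 0.0202
grip_force: 85.1
```

The large knob stopped at 75.0 mm with 18.5 N on the wrist, about 5 mm below its home height. That is the valve's stop.

```bash
python3 -c "
from plant import arm
o=arm.get_obs();print(o['position'],o['wrist_force'],o['grip_force']);print(arm.hand_in())"
```

```text
[0.52916724 0.13749059 0.07504444] [-6.54473922 -2.17111586 18.45152057] 85.05970939993858
the job is handed in; nothing more can be done
None
```

I handed the job in at 22.5 s: the small knob is home on the thin spindle and let go, and the large knob is home on the thick one and still gripped, with its valve pressed to the stop (18.5 N on the wrist); the hand-in returned no verdict.

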